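# Close a pressure filter holder on its dowels and hold it shut

## Task

Close the pressure filter holder for its clamp bolts: lift its upper half out of the steel tray by the hexagonal boss, and without dropping it lower it onto the dowels of the lower half, large hole over large dowel. Press it down against the springy gasket until the flanges meet, and finish still holding it pressed shut like that, so that the bolts can be swung up; leave the glassware, the bottle and the spatula where they are.

Things in the scene. Friction and masses are not known exactly. Their poses are not given: they have to be found in the camera images.
- cover: upper half of the filter holder, aluminium, hidden mass 0.44 to 0.69 kg, lying right way up in the tray. Origin: centre of its flat underside, z up. Round flange 100 mm across, 12 mm thick; bored ears at +y (large) and -y (small), 153 mm over both; 12 mm high slotted bolt lugs at +x and -x, 130 mm over both; thin vent nipple between +x and +y. Low dome to z = 20 mm, then the hexagonal boss
- boss_mid (a point): on the cover's axis, 44 mm above its underside: good height to grip the upright hexagonal boss, which spans z = 20 to 56 mm and is 30 mm across flats; two flats face the cover's +x and -x, the others are turned by 60 degrees from these
- hole_large (a point): centre of the cover's large hole at the underside, 62 mm from the axis on its +y side: 18 mm wide, straight through the larger square ear (34 mm wide, 14 mm thick)
- hole_small (a point): centre of the cover's small hole at the underside, 62 mm from the axis on its -y side: 11 mm wide, straight through the smaller square ear (24 mm wide, 14 mm thick)
- base: lower half of the filter holder: aluminium bowl and flange (100 mm across) on four legs, fixed, cannot move. Origin on the bench on its axis, z up. Two steel dowels stand on its ears at +y (large) and -y (small). Clamp bolts with wing nuts hang at +x and -x, within 80 mm of the axis, below the seat. The cover goes on only one way round: +y to +y, +x to +x
- base_seat (a point): centre of the lower half's seat (flat top of its flange), 78 mm above the bench, axes as base. With the cover fully home the cover's origin lies here and the dowels show 8 mm above its ears
- dowel_large (a point): foot of the large dowel at the height of the seat, 62 mm from the axis on the base's +y side: 16 mm thick, rises 22 mm, the top 8 mm tapering to 8 mm
- dowel_small (a point): foot of the small dowel at the height of the seat, 62 mm from the axis on the base's -y side: 9 mm thick, rises 22 mm, the top 8 mm tapering to 4.5 mm
- gasket (a joint): how far the rubber ring gasket (91 mm across, in the base's seat) is squeezed, m: 0 = free, 4 mm proud of the seat; 0.004 = level with the seat, metal flanges meet. It springs back, about 4.5 N per mm: about 18 N closes it, of which the cover's weight gives 4.3 to 6.7 N, so the robot must push with 11 to 14 N
- tray: shallow stainless steel tray, 220 x 220 mm, rim 18 mm high, floor 4 mm above the bench, fixed. Origin under its centre. It and the base change sides from one start to the next
- flask: bystander: empty conical glass flask, 84 mm wide and 140 mm high, standing on the hotplate 92 mm above the bench. Origin under its centre
- beaker: bystander: empty glass beaker, 60 mm wide and 80 mm high, on the bench. Origin under its centre
- bottle: bystander: small brown glass bottle with white cap, 56 mm wide and 100 mm high, on the bench. Origin under its centre
- spatula: bystander: flat steel lab spatula 170 mm long, 4 mm thick, on the bench. Origin under its middle
- hotplate: bystander: grey hotplate stirrer, fixed, 300 mm along x, 190 mm along y, white plate on top 92 mm above the bench. Origin under its centre
There are look-alikes about, which are no part of the job. Leave any orange or red look-alike of the cover alone.

How it is judged:
By the outcome, as a careful person would: the job done as asked, in the order asked, and still so for the second after the job is handed in, while the arm keeps its last pose, push and grip.
It also fails if it takes over 40 s, if anything falls off the work surface, if the arm or the gripper's body presses on something with over 40 N, if the wrist force passes 120 N, or if a joint passes its speed limit or range.

## Robot

A 6-joint arm with a two-finger parallel gripper is mounted at the origin on the work surface. World frame = base frame: x ahead of the robot, y to its left, z up, the work surface at z = 0. Lengths are in m, angles in rad, forces in N, time in s.
With the tool pointing down it reaches from about 0.3 to 0.775 m from the base axis. Payload 14.6 kg.
Tool frame: the origin (TCP) lies at the very end of the fingers, on their centre line; the grasp point (between the pads) lies 19 mm behind it; x points along the fingers, z is the direction in which the jaws open and shut, and the axes are right-handed (so a half turn about x gives the same grasp; the last joint's range is limited). The gripper opens to 94 mm and grips with 3 to 60 N. Pads are 16 mm wide; open, the fingers measure 119 mm over their backs; the gripper's body (75 mm by 177 mm) begins 78 mm behind the grasp point.
Start: joints at [-0.067, 0.3, 1.521, -0, 1.321, -0.067], TCP at [0.55, -0, 0.205] pointing down, gripper open.
Joint ranges: [-3.03, 3.03], [-0.79, 2.21], [0.23, 2.52], [-1.04, 4.18], [0, 3.07], [-2.55, 2.55]. Speed limits (rad/s): [2.22, 2.22, 2.57, 3.14, 3.14, 3.14].

## Interface

Orientations are given as [roll, pitch, yaw] about the fixed x, y, z axes, in that order (R = Rz(yaw) Ry(pitch) Rx(roll)).
In Python, from station import ctrl gives the robot as it stands. The module is installed in compiled form; this text tells all that it offers.
- The arm moves only by the tool servo_tool, never from a script. Its argument "motion" is one flat list of numbers, 4 for each row, row after row: the shift along the tool's x, y, z in mm, then the turn about the tool's x in degrees. In form: [dx, dy, dz, roll, dx, dy, dz, roll, ...]. A call has 1 to 20 rows; each row is the pose to reach, as a shift and turn from the pose commanded when the call began, along the tool's axes at that moment; what a row does not reach only later rows make up. A row lasts 1/8 s, in which the tool goes at most 62.5 mm and 10.7 degrees, less where a joint would pass 70% of its speed; a pose out of reach is approached as far as the arm can. A call with a gripper value outside its range is refused whole. "gripper" is the opening, from 0 (shut) to 1 (fully open), set as the call begins (left out, the last holds). The fingers move at their own pace and stop on an object; "force" is the grip in N (left out, the last holds). Time passes only in rows, so rows that repeat a pose let the fingers close. It gives the time, the measured TCP pose, the force and the opening at its end, in the units of the state.
- ctrl.get_obs(): the state, without advancing time (a new reading comes with each control period).
- ctrl.camera(name): name is "scene" or "side" or "wrist"; returns a dict with "color" (384x512x3 uint8, red, green, blue), "z_map" (384x512 float32, m along the optical axis (not along the pixel's ray), 0 where there is no reading), "fx", "fy", "cx", "cy" (pixels), "dist_coeffs" ([k1, k2, p1, p2, k3] as OpenCV has them; the pictures are not rectified), "rvec" (rotation vector, rad) and "tvec" (3), from world to camera coordinates, as OpenCV has them. Camera axes: x right, y down, z forward; pixel columns grow to the right and rows downward; lengths in m; the calibration is good to about 2 mm. A picture is of the moment at which its call begins.
- ctrl.hand_in(): hands the job in, once; it reports no verdict.
The state is a dict: "time_s": time; "qpos": joint angles; "joint_vel": joint speeds; "tau": joint torques, N m; "ee_pos": TCP position; "eef_rot": TCP orientation; "force": force on the tool from outside, world axes, zero at the start; "moment": the same for the moment, N m; "grip_width": finger opening in m.
Only numpy, scipy, OpenCV 4.12 (cv2) and the standard library are available. Lean on these libraries where they do the work, as an engineer would, in place of code of your own. Each camera call takes 0.05 s, during which the arm holds its last target.

## Working session

There is one attempt and no reset: what is moved stays moved. The work goes in short steps, Python scripts to look and compute and a tool call to move; the robot and the scene stay as the last step left them, time stands still between calls to the robot, and variables do not carry over. Pictures are saved under pics/ and viewed, and the job is handed in when it is done.

Besides the shell and the picture viewer there is one more tool, called after ">>>" as name(argument=value, ...) on one line, values as JSON. servo_tool: Moves the arm, as the interface text tells. Its arguments: {"type":"object","properties":{"motion":{"type":"array","items":{"type":"number"}},"gripper":{"type":"number"},"force":{"type":"number"}},"required":["motion"]}

```bash
mkdir -p pics
cat > h.py <<'E'
import numpy as np,cv2,pickle
from station import ctrl
def grab(n,tag):
    c=ctrl.camera(n); pickle.dump(c,open(f'pics/{tag}.pkl','wb'))
    cv2.imwrite(f'pics/{tag}.png',cv2.resize(c['color'][:,:,::-1],(800,600),interpolation=cv2.INTER_CUBIC)); return c
def load(tag): return pickle.load(open(f'pics/{tag}.pkl','rb'))
def ray(c,uv):
    K=np.array([[c['fx'],0,c['cx']],[0,c['fy'],c['cy']],[0,0,1]])
    p=cv2.undistortPoints(np.array(uv,float).reshape(-1,1,2),K,np.array(c['dist_coeffs'],float)).reshape(-1,2)
    R=cv2.Rodrigues(np.array(c['rvec'],float))[0];t=np.array(c['tvec'],float).ravel()
    d=np.c_[p,np.ones(len(p))]@R
    return -R.T@t,d
def onplane(c,uv,z):
    o,d=ray(c,uv); s=(z-o[2])/d[:,2]; return o+d*s[:,None]
def cloud(c):
    h,w=c['z_map'].shape; v,u=np.mgrid[:h,:w]
    o,d=ray(c,np.c_[u.ravel(),v.ravel()])
    return (o+d*c['z_map'].ravel()[:,None]).reshape(h,w,3)
def proj(c,P):
    K=np.array([[c['fx'],0,c['cx']],[0,c['fy'],c['cy']],[0,0,1]])
    return cv2.projectPoints(np.array(P,float).reshape(-1,1,3),np.array(c['rvec'],float),np.array(c['tvec'],float),K,np.array(c['dist_coeffs'],float))[0].reshape(-1,2)
E
python3 - <<'E'
from h import *
for n in ['scene','side','wrist']: grab(n,n+'0')
o=ctrl.get_obs()
for k,v in o.items(): print(k,np.round(v,4))
E
```

```text
time_s 0.15
qpos [-0.0665  0.3003  1.5214 -0.      1.3207 -0.0666]
joint_vel [ 0.0005 -0.003  -0.0012 -0.0009  0.0005 -0.0015]
tau [-3.00000e-04 -5.31960e+01 -3.52823e+01  7.08000e-02  2.36000e-02
 -0.00000e+00]
ee_pos [0.5498 0.     0.205 ]
eef_rot [3.0873 1.57   3.0874]
force [-0.1293  0.2572 -0.2713]
moment [-0.0224  0.0328  0.0464]
grip_width 0.0939
```

View pics/scene0.png

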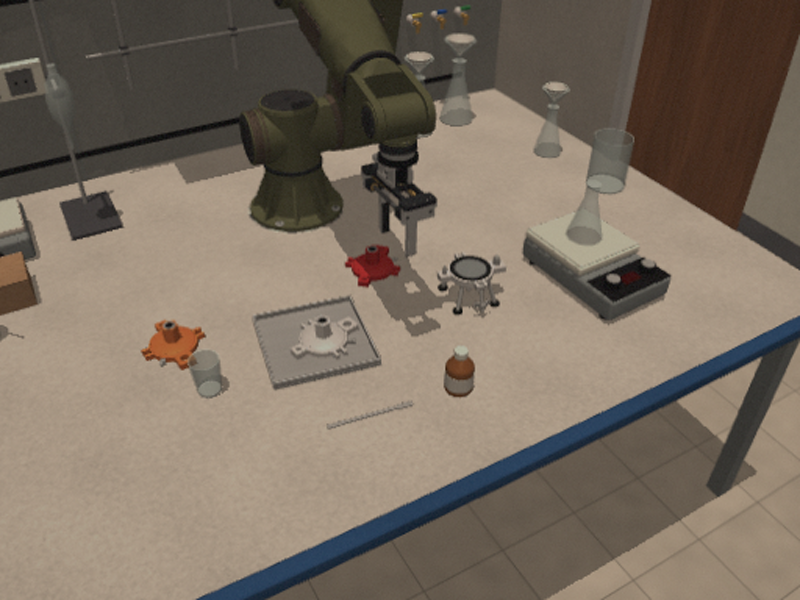

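View pics/side0.png

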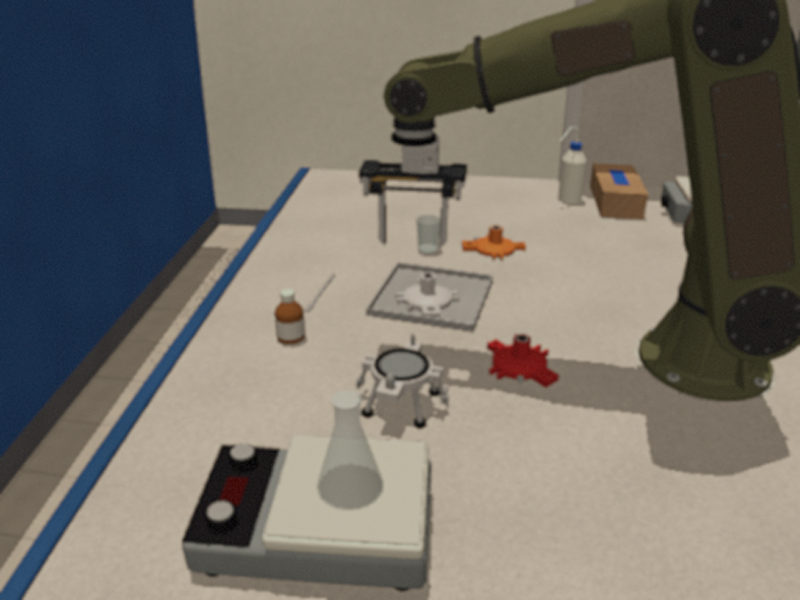

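View pics/wrist0.png

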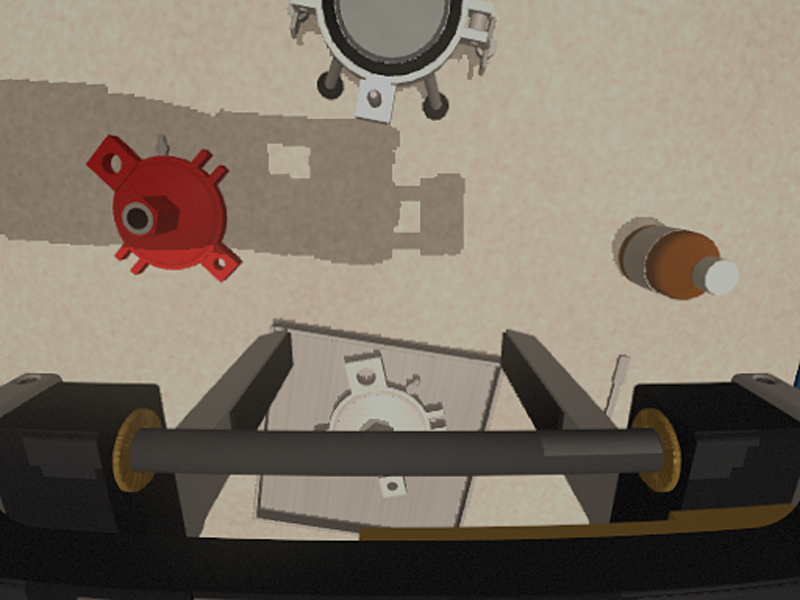

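The cover (white aluminium) lies in the tray and the base is on the robot's left (+y). Red and orange are look-alikes. I'll measure coarsely first.

Run:
```python
from h import *
w=load('wrist0');s=load('scene0')
for n in ['scene0','side0','wrist0']:
    c=load(n);o,d=ray(c,[[c['cx'],c['cy']]]);print(n,o.round(3),d.round(3),c['fx'])
f=512/800
def W(u,v,z):return onplane(w,[[u*f,v*f]],z)[0].round(4)
print('large hole',W(367,377,.018),'small',W(392,487,.018))
print('dowel small top',W(375,97,.1),'base z78')
print('gasket ring left/right',W(320,0,.078),W(468,0,.078))
P=cloud(s)
for n,(u,v) in dict(bosstop=(322,322),basec=(470,268),peg1=(443,272),peg2=(497,260),bottle=(461,353),tray1=(255,315),tray2=(350,298),tray3=(380,362),tray4=(275,383)).items():
    print(n,P[int(v*f),int(u*f)].round(3))
cv2.imwrite('pics/z1.png',cv2.resize(s['color'][150:260,160:340,::-1],(800,489),interpolation=cv2.INTER_CUBIC))
```

```text
scene0 [ 1.599 -0.59   1.013] [[-0.68   0.395 -0.618]] 466.49559865443666
side0 [0.442 1.129 0.728] [[ 0.103 -0.867 -0.488]] 456.2582156225907
wrist0 [0.549 0.072 0.384] [[-0.    -0.249 -0.969]] 273.7671113814995
large hole [ 0.5219 -0.104   0.018 ] small [ 0.5449 -0.2266  0.018 ]
dowel small top [0.5361 0.124  0.1   ] base z78
gasket ring left/right [0.5    0.1883 0.078 ] [0.5957 0.1882 0.078 ]
bosstop [ 0.542 -0.167  0.063]
basec [0.549 0.182 0.084]
peg1 [0.53  0.126 0.079]
peg2 [0.565 0.245 0.094]
bottle [0.785 0.007 0.1  ]
tray1 [ 0.397 -0.263  0.017]
tray2 [ 0.444 -0.057  0.019]
tray3 [ 0.65  -0.093  0.011]
tray4 [ 0.612 -0.301  0.014]
```

View pics/z1.png

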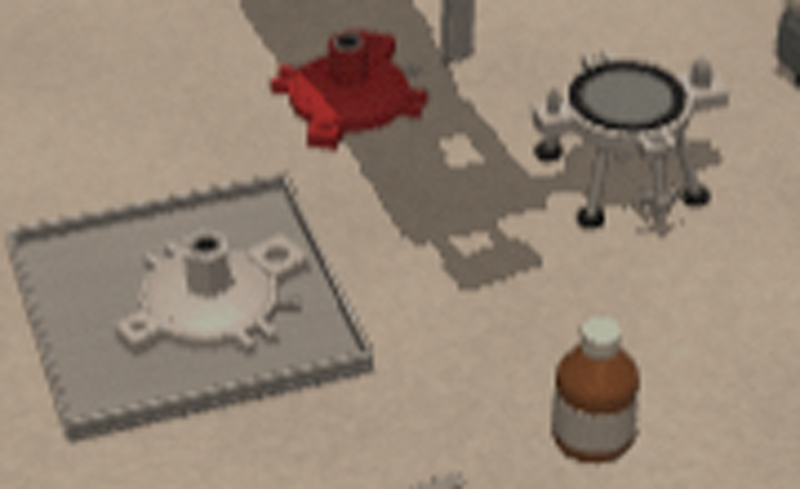

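```bash
cat >> h.py <<'E'
from scipy.spatial.transform import Rotation as Ro
def Rt(o=None):
    o=o or ctrl.get_obs(); return Ro.from_euler('xyz',o['eef_rot']).as_matrix()
def shift(target,o=None):
    o=o or ctrl.get_obs(); return (Rt(o).T@(np.array(target)-o['ee_pos'])*1000).round(1)
E
python3 - <<'E'
from h import *
print(Rt().round(3)); print(shift([.549,.2,.205]),shift([.533,-.145,.205]))
P=cloud(load('scene0'));f=.64
print('flask',P[int(185*f),int(597*f)],P[int(240*f),int(560*f)])
E
```

```text
[[-0.001 -0.     1.   ]
 [ 0.     1.     0.   ]
 [-1.     0.    -0.001]]
[ 1.e-01  2.e+02 -8.e-01] [ 1.00e-01 -1.45e+02 -1.68e+01]
flask [0.5885064  0.48366224 0.23150377] [0.56442848 0.42225942 0.09190898]
```

>>> servo_tool(motion=[0,30,0,0,0,80,0,0,0,130,0,0,0,170,0,0,0,195,0,0,0,200,0,0,0,200,0,0])

```text
time_s: 1.02
ee_pos: [0.55, 0.1995, 0.2053]
eef_rot: [-2.508, 1.57, -2.508]
force: [-0.5, -0.8, 0.6]
grip_width: 0.0942
```

Run:
```python
from h import *
c=grab('wrist','w1');o=ctrl.get_obs();print(o['ee_pos'],o['force'],o['time_s'])
```

```text
[0.55006455 0.19910786 0.20534742] [0.39671493 0.03631908 0.37654374] 1.075
```

View pics/w1.png

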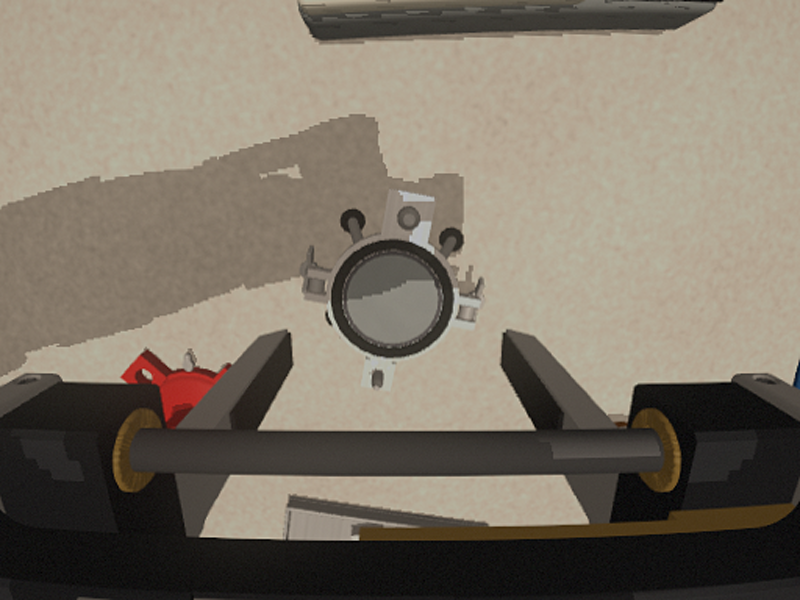

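>>> servo_tool(motion=[0,-40,-2,0,0,-100,-6,0,0,-160,-10,0,0,-220,-14,0,0,-280,-16,0,0,-325,-16,0,0,-345,-16,0,0,-345,-16,0])

```text
time_s: 2.08
ee_pos: [0.5337, -0.1458, 0.2053]
eef_rot: [2.673, 1.57, 2.671]
force: [-0.1, 0.7, 0.5]
grip_width: 0.094
```

Run:
```python
from h import *
c=grab('wrist','w2');o=ctrl.get_obs();print(o['ee_pos'],o['force'],o['time_s'])
```

```text
[ 0.53385035 -0.14473465  0.20535431] [-0.34369137  0.50887971 -0.4897798 ] 2.125
```

View pics/w2.png

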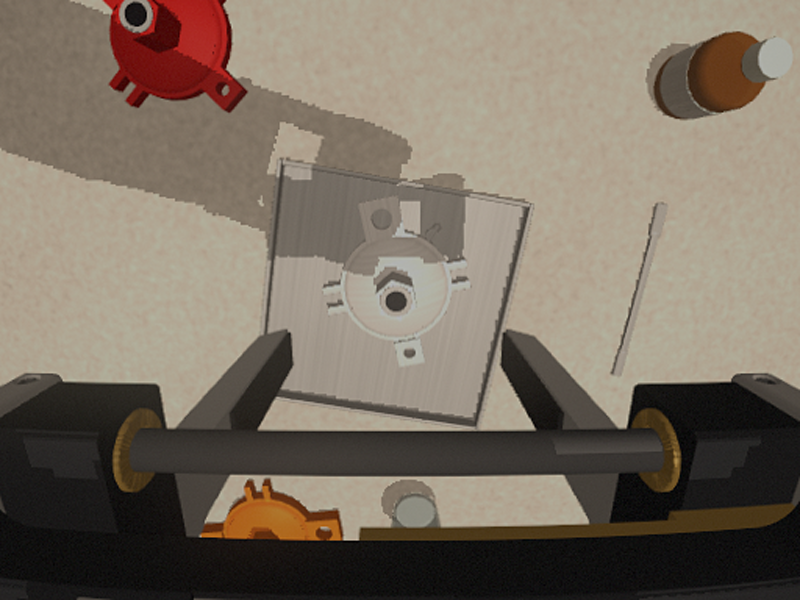

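w1 shows the base: ring centre about (392,298), large dowel (408,217), small dowel (377,378). w2 shows the cover: boss bore (397,301), large hole (381,219), small hole (409,352). I'll zoom in to get these more precisely.

Run:
```python
from h import *
a=load('w1')['color'][115:255,190:315,::-1];b=load('w2')['color'][115:240,200:310,::-1]
g=lambda x:cv2.convertScaleAbs(x,alpha=1.3)
k=5
cv2.imwrite('pics/z2.png',cv2.resize(a,(a.shape[1]*4,a.shape[0]*4),interpolation=cv2.INTER_CUBIC))
cv2.imwrite('pics/z3.png',cv2.resize(g(b),(b.shape[1]*4,b.shape[0]*4),interpolation=cv2.INTER_CUBIC))
```

```text
(no output)
```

View pics/z2.png

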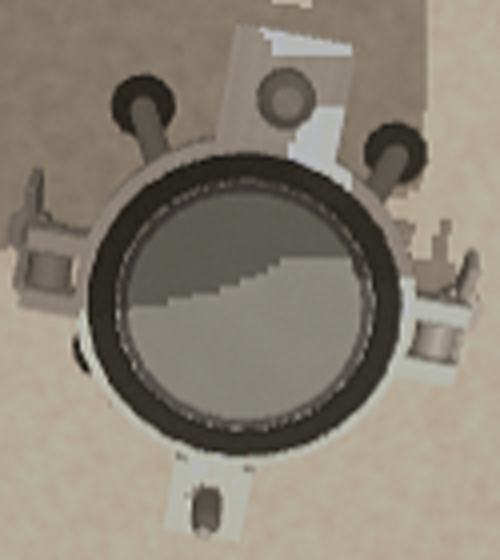

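View pics/z3.png

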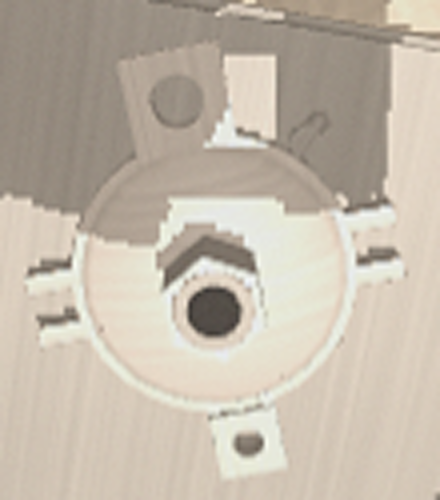

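Run:
```python
from h import *
w1=load('w1');w2=load('w2')
A=lambda x,y,z:onplane(w1,[[190+(x-1.5)/4,115+(y-1.5)/4]],z)[0]
B=lambda x,y,z:onplane(w2,[[200+(x-1.5)/4,115+(y-1.5)/4]],z)[0]
# gasket
h=cv2.cvtColor(w1['color'],cv2.COLOR_RGB2GRAY)
m=(h<70).astype(np.uint8);m[:150]=0;m[232:]=0;m[:,:205]=0;m[:,295:]=0
cs,_=cv2.findContours(m,cv2.RETR_EXTERNAL,cv2.CHAIN_APPROX_NONE)
c=max(cs,key=len).reshape(-1,2)
def circ(p):
    M=np.c_[2*p[:,:2],np.ones(len(p))];s=np.linalg.lstsq(M,(p[:,:2]**2).sum(1),rcond=None)[0]
    return s[:2],np.sqrt(s[2]+s[:2]@s[:2])
print('gasket',len(c),circ(onplane(w1,c,.082)))
L=A(288,100,.1);S=A(206,526,.1)
print('dowL',L,'dowS',S,'dist',np.linalg.norm(L-S),'mid',(L+S)/2,'yaw',np.degrees(np.arctan2(*(L-S)[[1,0]]))-90)
L=B(177,101,.018);S=B(249,445,.018);
print('holeL',L,'holeS',S,'dist',np.linalg.norm(L-S),'mid',(L+S)/2,'yaw',np.degrees(np.arctan2(*(L-S)[[1,0]]))-90)
print('boss',B(213,311,.06))
P=cloud(w2)
# boss top height & dome
print('boss rim z',P[115+85,200+int(213/4)], P[115+300//4,200+170//4])
```

```text
gasket 217 (array([0.54590785, 0.18782146]), np.float64(0.044131018370205284))
dowL [0.55778122 0.24844625 0.1       ] dowS [0.53526301 0.12859465 0.1       ] dist 0.1219486638518037 mid [0.54652212 0.18852045 0.1       ] yaw -10.640917564096696
holeL [ 0.5205956  -0.10365429  0.018     ] holeS [ 0.54506887 -0.22588719  0.018     ] dist 0.12465882882361799 mid [ 0.53283223 -0.16477074  0.018     ] yaw 11.321964162132588
boss [ 0.53238309 -0.16425372  0.06      ]
boss rim z [ 0.53250631 -0.17412407  0.05978367] [ 0.5190776 -0.1609957  0.0607281]
```

Cover: centre about (0.5328, -0.1646), yaw +11.2°. The bore and the mid-point of the holes agree within 0.6 mm, the hole spacing is 124.7 mm against 124, and the boss top is at 60 mm as expected. Base: centre about (0.546, 0.188), yaw about -10.7°. Next is the grasp.

>>> servo_tool(motion=[15,-6,0,-4,45,-14,-1,-8,80,-20,-1,-11.2,110,-20,-1,-11.2,135,-20,-1,-11.2,155,-20,-1,-11.2,170,-20,-1,-11.2,176,-20,-1,-11.2,176,-20,-1,-11.2])

```text
time_s: 3.25
ee_pos: [0.5331, -0.1647, 0.0296]
eef_rot: [-0.133, 1.571, 0.063]
force: [-0.4, -0.2, -0.2]
grip_width: 0.0942
```

Run:
```python
from h import *
c=grab('side','s1');o=ctrl.get_obs();print(o['ee_pos'],o['force'],o['time_s'],Rt(o).round(3))
a=c['color'][150:230,210:340,::-1]
cv2.imwrite('pics/s1z.png',cv2.resize(a,None,fx=5,fy=5,interpolation=cv2.INTER_CUBIC))
```

```text
[ 0.53332367 -0.16489891  0.0299933 ] [-0.70994736  0.67364188  0.49575591] 3.3 [[ 0.001 -0.194  0.981]
 [-0.     0.981  0.194]
 [-1.    -0.     0.001]]
```

View pics/s1z.png

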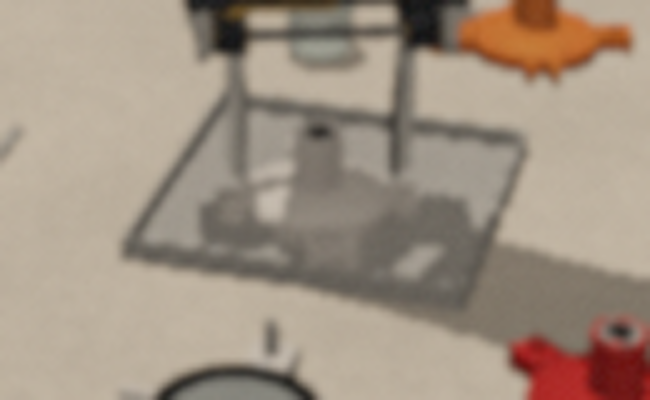

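The boss is centred between the fingers at (320,160) in the zoomed view. Closing, then lifting gently.

>>> servo_tool(motion=[0,0,0,0,0,0,0,0,0,0,0,0,0,0,0,0,0,0,0,0,0,0,0,0], gripper=0, force=55)

```text
time_s: 4.05
ee_pos: [0.533, -0.165, 0.0295]
eef_rot: [0.958, 1.571, 1.154]
force: [-0.1, 0.3, -0.3]
grip_width: 0.0376
```

>>> servo_tool(motion=[-3,0,0,0,-10,0,0,0,-25,0,0,0,-45,0,0,0,-50,0,0,0,-50,0,0,0])

```text
time_s: 4.8
ee_pos: [0.533, -0.165, 0.0797]
eef_rot: [-0.58, 1.57, -0.384]
force: [0.3, 0.3, -5.4]
grip_width: 0.0294
```

Run:
```python
from h import *
c=grab('side','s2');o=ctrl.get_obs();print(o['ee_pos'],o['force'],o['moment'],o['time_s'],o['grip_width'])
a=c['color'][130:230,210:340,::-1]
cv2.imwrite('pics/s2z.png',cv2.resize(a,None,fx=5,fy=5,interpolation=cv2.INTER_CUBIC))
```

```text
[ 0.53274919 -0.16490998  0.07911017] [ 0.61624431 -0.10817431 -5.47335348] [-0.05017668  0.00356849 -0.03740247] 4.85 0.0295577663525664
```

View pics/s2z.png

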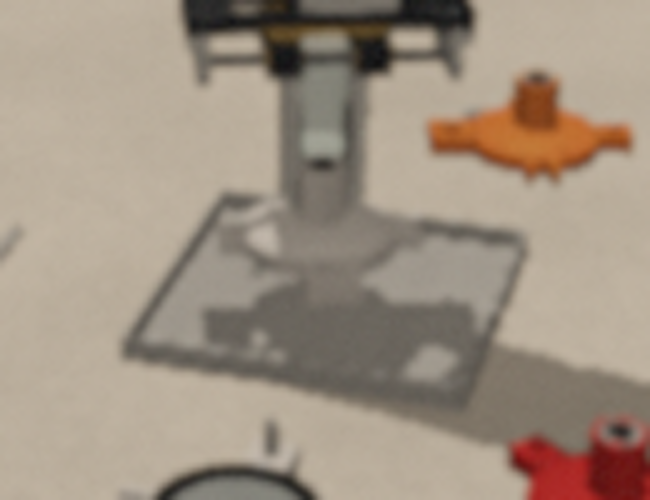

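Run:
```python
from h import *
c=grab('wrist','w3');P=cloud(c)
```

```text
(no output)
```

View pics/w3.png

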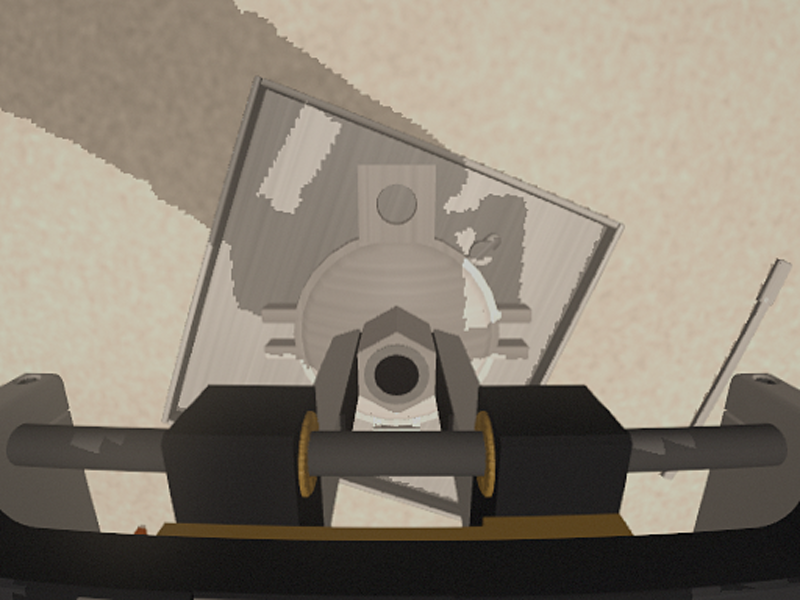

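The wrist view shows the cover held square to the jaws: large hole at (397,204), bore at (397,375). Now its height and offset in the tool.

```bash
cat > m.py <<'E'
from h import *
def cover(tag,o):
    c=load(tag);P=cloud(c);f=.64
    box=lambda u0,v0,u1,v1:np.median(P[int(v0*f):int(v1*f),int(u0*f):int(u1*f)].reshape(-1,3),0)
    e1=box(362,170,374,230);e2=box(420,170,432,230);print('ear z',e1,e2)
    rim=np.concatenate([P[int(375*f)-2:int(375*f)+3,int(368*f):int(372*f)].reshape(-1,3),P[int(375*f)-2:int(375*f)+3,int(422*f):int(426*f)].reshape(-1,3)])
    zr=np.median(rim[:,2]);print('rim z',zr)
    ze=(e1[2]+e2[2])/2
    h=onplane(c,[[397*f-.3,204*f-.3]],ze)[0];b=onplane(c,[[397*f-.3,375*f-.3]],zr)[0]
    R=Rt(o);print('hole tool',R.T@(h-o['ee_pos']),'bore tool',R.T@(b-o['ee_pos']),'sep',np.linalg.norm((h-b)[:2]))
    print('yaw cover',np.degrees(np.arctan2(*(h-b)[[1,0]]))-90,'tool yaw',np.degrees(np.arctan2(R[1,2],R[0,2])))
    print('underside z est',ze-.014,zr-.056,'TCP',o['ee_pos'])
E
python3 - <<'E'
from m import *
cover('w3',ctrl.get_obs())
E
```

```text
ear z [ 0.50658341 -0.10374069  0.06549301] [ 0.53161932 -0.09865198  0.06556485]
rim z 0.10812512377757366
hole tool [ 0.01335389  0.06279211 -0.0003933 ] bore tool [-0.02927389  0.00071151 -0.00052792] sep 0.06210242546329464
yaw cover 11.11100782899041 tool yaw 11.201584139378134
underside z est 0.05152893040346426 0.05212512377757366 TCP [ 0.53264997 -0.16487227  0.07885043]
```

Run:
```python
from h import *
w1=load('w1')['color'][:,:,::-1]
a=w1[125:155,240:285];b=w1[230:256,222:267]
r=lambda x:cv2.resize(cv2.convertScaleAbs(x,alpha=1.4),None,fx=10,fy=10,interpolation=cv2.INTER_CUBIC)
cv2.imwrite('pics/z4.png',np.vstack([r(a),r(b)]))
```

```text
(no output)
```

View pics/z4.png

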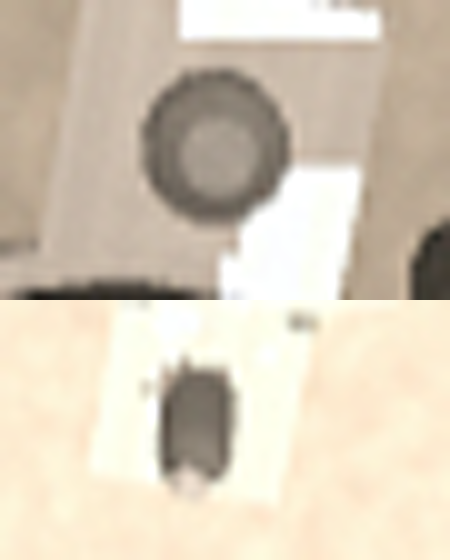

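Run:
```python
from h import *
w=load('w1')
A=lambda x,y,z:onplane(w,[[240+(x-4.5)/10,125+(y-4.5)/10]],z)[0]
B=lambda x,y,z:onplane(w,[[222+(x-4.5)/10,230+(y-304.5)/10]],z)[0]
L=A(218,150,.1);L2=A(216.5,145,.092);S=B(190,480,.1)
an=lambda d:np.degrees(np.arctan2(d[1],d[0]))-90
print(L,L2,S,'dist',np.linalg.norm(L-S),np.linalg.norm((L2-S)[:2]),'yaw',an(L-S),an(L2-S),'mid',(L+S)/2)
for p,q,F in [((85,0),(45,240),A),((380,40),(345,290),A),((118,310),(92,470),B),((310,345),(278,500),B)]:
    print(an(F(*p,.078)-F(*q,.078)))
# outer flange / gasket ellipses, lower threshold variations
h=cv2.cvtColor(w['color'],cv2.COLOR_RGB2GRAY)
g=np.array([.546,.188]);
for r0,r1 in [(.040,.050)]:
    pts=[]
    for th in np.arange(0,360,4):
        d=np.array([np.cos(np.radians(th)),np.sin(np.radians(th))])
        rr=np.arange(r0,r1,.00025);uv=proj(w,np.c_[g+rr[:,None]*d,np.full(len(rr),.082)]).astype(np.float32)
        v=cv2.remap(h,uv[:,0].copy(),uv[:,1].copy(),cv2.INTER_LINEAR).ravel().astype(float)
        gr=v[6:]-v[:-6];i=gr.argmax()
        if gr[i]>15: pts.append(g+(rr[i]+.00075)*d)
    pts=np.array(pts);M=np.c_[2*pts,np.ones(len(pts))]
    for _ in range(3):
        s=np.linalg.lstsq(M,(pts**2).sum(1),rcond=None)[0];R=np.sqrt(s[2]+s[:2]@s[:2])
        e=abs(np.linalg.norm(pts-s[:2],axis=1)-R);k=e<max(.0004,2*np.median(e));pts=pts[k];M=M[k]
    print(len(pts),s[:2],R)
```

```text
[0.55749782 0.24852279 0.1       ] [0.55757059 0.24840938 0.092     ] [0.53458355 0.12680567 0.1       ] dist 0.12385524198985137 0.12375728752740993 yaw -10.661627328918428 -10.704452035670826 mid [0.54604068 0.18766423 0.1       ]
-9.930113890799177
-7.011525155175789
-9.701721853467902
-10.854347885907899
77 [0.5461308  0.18757132] 0.04502471037536595
```

Base refined: centre (0.5461, 0.1876), yaw about -10.5°. Dowel spacing is 123.9 mm against 124 and gasket radius 45.0 mm against 45.5. The cover's underside is 27 mm below the TCP, and it weighs about 5.4 N. Lifting, then carrying it to a hover above the base.

>>> servo_tool(motion=[-15,0,0,0,-40,0,0,0,-65,0,0,0,-80,15,4,0,-85,45,11,3,-85,85,20,6,-85,130,31,9,-85,175,42,12,-85,220,53,15,-85,265,63,18,-85,300,72,20,-85,325,78,21,-85,338,81,21.7,-85,342.4,81.8,21.7,-85,342.4,81.8,21.7,-85,342.4,81.8,21.7])

```text
time_s: 6.9
ee_pos: [0.5468, 0.186, 0.1645]
eef_rot: [-1.685, 1.571, -1.869]
force: [0.7, -0.1, -4.2]
grip_width: 0.0295
```

Run:
```python
from m import *
grab('wrist','w4');o=ctrl.get_obs();R=Rt(o);print(o['ee_pos'],o['force'],o['moment'],o['time_s'],o['grip_width'],np.degrees(np.arctan2(R[1,2],R[0,2])))
for n in['side','scene']:
    c=grab(n,n+'4')
    u,v=proj(c,[.546,.188,.11])[0].astype(int);a=c['color'][v-50:v+50,u-65:u+65,::-1]
    cv2.imwrite(f'pics/{n}4z.png',cv2.resize(a,None,fx=6,fy=6,interpolation=cv2.INTER_CUBIC))
cover('w4',o)
```

```text
[0.54681609 0.18605509 0.16450605] [-0.28236759 -0.22532532 -4.75536583] [-0.02943123  0.05987586 -0.03052625] 6.95 0.029890830078022148 -10.54799923891086
ear z [0.54521611 0.25240587 0.15083537] [0.57034389 0.24760406 0.15091574]
rim z 0.19345695235443347
hole tool [ 0.01362482  0.06258579 -0.00037769] bore tool [-0.02895095  0.00047859 -0.00048376] sep 0.06210343535326083
yaw cover -10.646627911874432 tool yaw -10.54799923891086
underside z est 0.13687555305789345 0.13745695235443348 TCP [0.54681609 0.18605509 0.16450605]
```

View pics/w4.png

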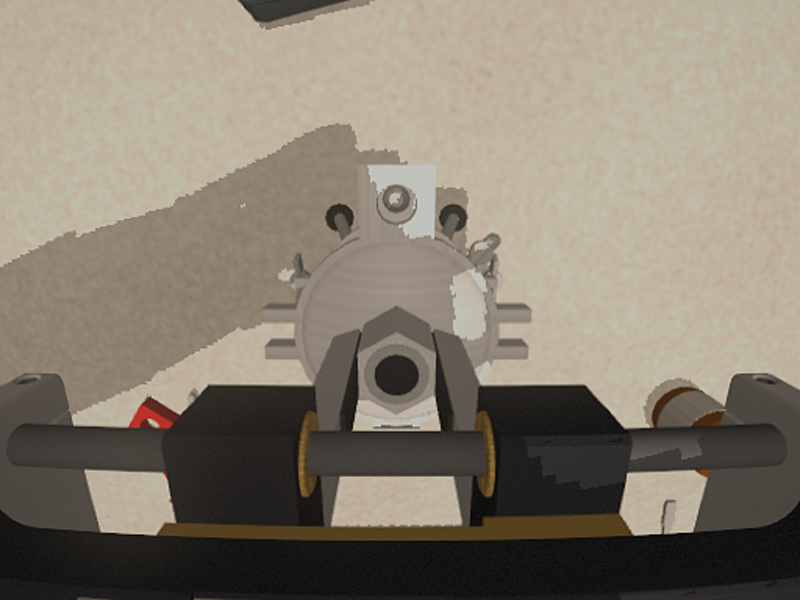

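View pics/side4z.png

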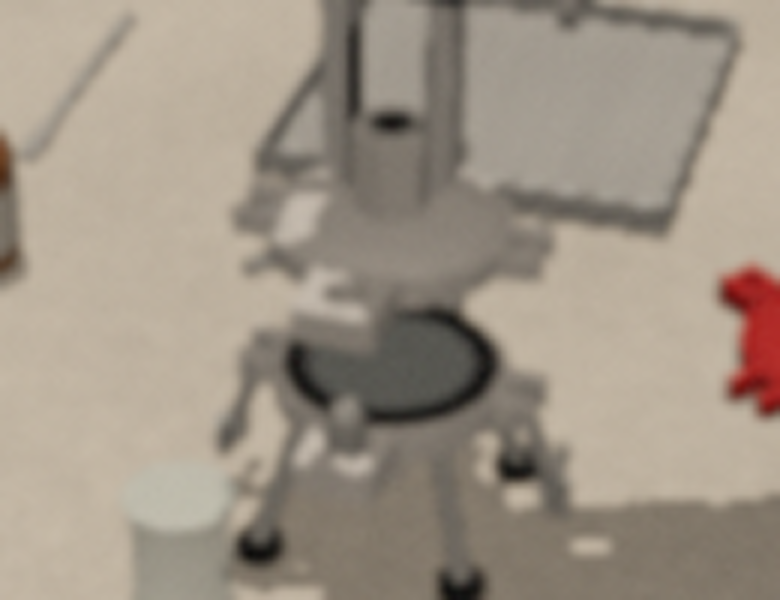

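View pics/scene4z.png

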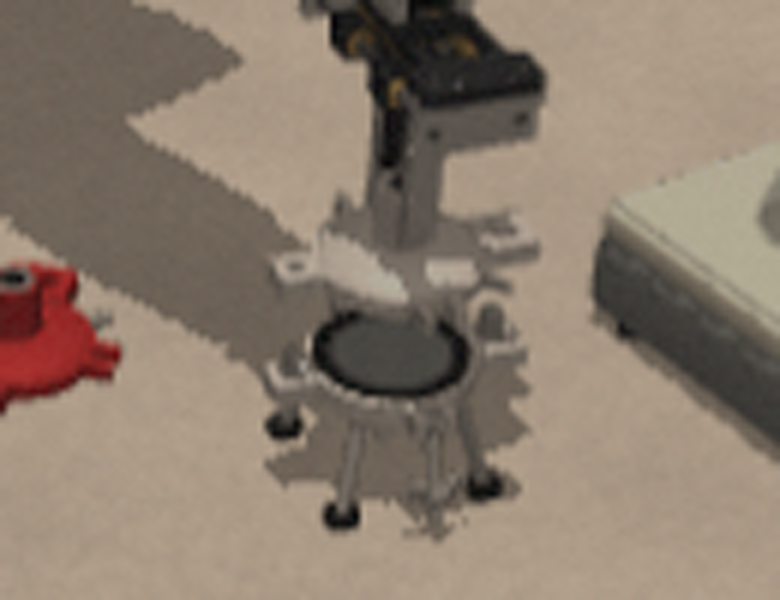

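The large dowel shows straight through the large hole at about (397,200). I'll measure it from this view.

Run:
```python
from h import *
a=load('w4')['color'][100:160,224:284,::-1]
cv2.imwrite('pics/z5.png',cv2.resize(a,None,fx=10,fy=10,interpolation=cv2.INTER_CUBIC))
```

```text
(no output)
```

View pics/z5.png

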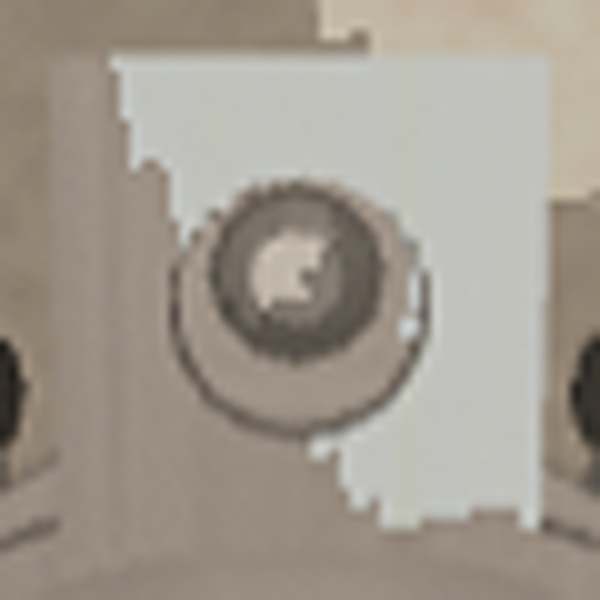

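Run:
```python
from h import *
w=load('w4');o=ctrl.get_obs()
A=lambda x,y,z:onplane(w,[[224+(x-4.5)/10,100+(y-4.5)/10]],z)[0]
H=A(301,308,.1507);D=A(297,275,.092);T=A(294,275,.1)
print(H,D,T, 'hole->dowel tool', Rt(o).T@(D-H)*1000,Rt(o).T@(T-H)*1000)
for th in (-10.65,):
    u=np.array([-np.sin(np.radians(th)),np.cos(np.radians(th))]);print('centre implied cover',H[:2]-.062*u)
```

```text
[0.55780085 0.24759925 0.1507    ] [0.55758701 0.24783758 0.092     ] [0.55737803 0.24816111 0.1       ] hole->dowel tool [58.69999601  0.19405591 -0.25561218] [50.69999337  0.4740518  -0.52000806]
centre implied cover [0.54634269 0.18666723]
```

Correction: dy +0.5 mm, dz -0.3 mm. Descending just past the tapers.

>>> servo_tool(motion=[8,0.5,-0.3,0,20,0.5,-0.3,0,30,0.5,-0.3,0,36,0.5,-0.3,0,39,0.5,-0.3,0,42,0.5,-0.3,0,45,0.5,-0.3,0,48,0.5,-0.3,0,48,0.5,-0.3,0])

```text
time_s: 8.18
ee_pos: [0.5465, 0.1873, 0.1163]
eef_rot: [-2.681, 1.571, -2.864]
force: [0.4, 0.9, -4.9]
grip_width: 0.0295
```

Run:
```python
from m import *
o=ctrl.get_obs();print(o['ee_pos'],o['force'],o['moment'],o['time_s'],o['grip_width'])
w=grab('wrist','w5')
a=w['color'][100:160,224:284,::-1]
cv2.imwrite('pics/z6.png',cv2.resize(a,None,fx=10,fy=10,interpolation=cv2.INTER_CUBIC))
cover('w5',o)
for n in['side','scene']:
    c=grab(n,n+'5')
    u,v=proj(c,[.546,.188,.10])[0].astype(int);a=c['color'][v-45:v+45,u-60:u+60,::-1]
    cv2.imwrite(f'pics/{n}5z.png',cv2.resize(a,None,fx=6,fy=6,interpolation=cv2.INTER_CUBIC))
```

```text
[0.54645186 0.18728338 0.11625166] [ 0.42559762  0.86770835 -4.91856591] [-0.0560178  -0.00500616  0.0277448 ] 8.175 0.029520422979065587
ear z [0.54481091 0.25354823 0.10261923] [0.56990905 0.24901666 0.10262071]
rim z 0.14550419817365412
hole tool [ 0.01362404  0.06261349 -0.00036683] bore tool [-0.0292525   0.00064417 -0.00047948] sep 0.06196410782552074
yaw cover -10.594326498762797 tool yaw -10.500034662293634
underside z est 0.08861997262349768 0.08950419817365413 TCP [0.54645186 0.18728338 0.11625166]
```

View pics/z6.png

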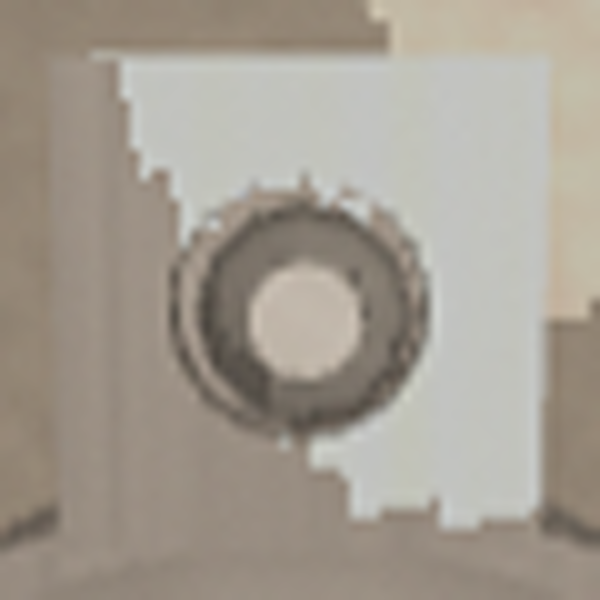

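View pics/scene5z.png

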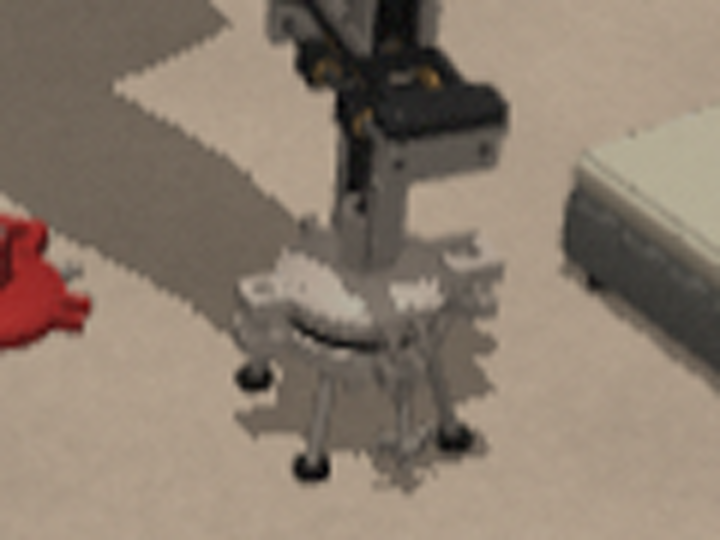

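View pics/side5z.png

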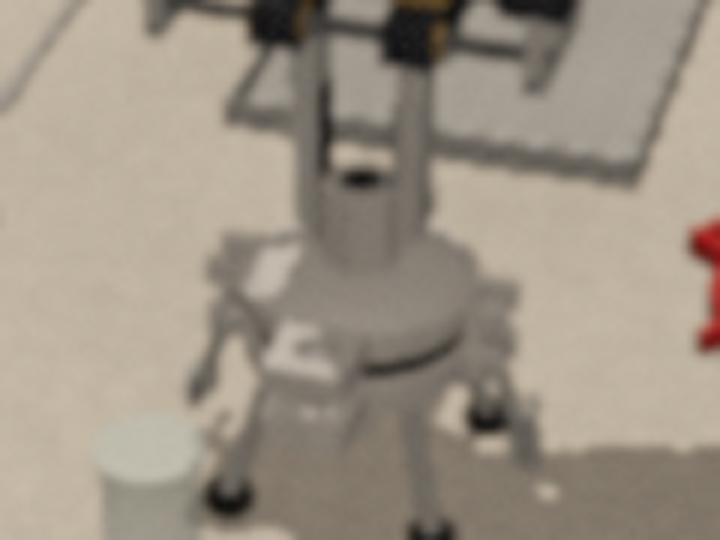

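The large dowel is centred in its hole and nothing resists. Continuing down to the gasket.

>>> servo_tool(motion=[2,0,0,0,4,0,0,0,6,0,0,0,8,0,0,0,9,0,0,0,9.5,0,0,0,9.5,0,0,0])

```text
time_s: 9.2
ee_pos: [0.5466, 0.1873, 0.1074]
eef_rot: [0.467, 1.57, 0.284]
force: [-5.0, -1.2, 4.6]
grip_width: 0.0298
```

Run:
```python
from m import *
o=ctrl.get_obs();print(o['ee_pos'],o['force'],o['moment'],o['time_s'],o['grip_width'])
grab('wrist','w6');cover('w6',o)
```

```text
[0.54655368 0.18733821 0.10736128] [-4.98983813 -1.20316049  4.55846454] [-0.26728744  0.949762   -0.04979044] 9.2 0.029829865067957224
ear z [0.5449221  0.25371641 0.09374286] [0.57005162 0.24904918 0.09371466]
rim z 0.1363627654350716
hole tool [ 0.01364085  0.06260856 -0.00035204] bore tool [-0.02900155  0.00052022 -0.00046659] sep 0.06209421061346879
yaw cover -10.613496859277788 tool yaw -10.497299044459506
underside z est 0.07972876006035269 0.08036276543507159 TCP [0.54655368 0.18733821 0.10736128]
```

The gasket is now engaged (net push about 10 N, squeezed about 2.2 mm), with 5 N sideways along -x. I'll relieve that with a small -z shift while pressing further.

>>> servo_tool(motion=[0.3,0,-0.2,0,0.7,0,-0.4,0,1.2,0,-0.4,0,1.2,0,-0.4,0])

```text
time_s: 9.75
ee_pos: [0.5465, 0.1874, 0.1064]
eef_rot: [0.297, 1.57, 0.114]
force: [-3.6, -2.1, 8.6]
grip_width: 0.0297
```

Run:
```python
from m import *
o=ctrl.get_obs();print(o['ee_pos'],o['force'],o['moment'],o['time_s'],o['grip_width'])
w=grab('wrist','w7');cover('w7',o)
o=ctrl.get_obs();print(o['ee_pos'],o['force'],o['moment'])
a=w['color'][100:160,224:284,::-1]
cv2.imwrite('pics/z7.png',cv2.resize(a,None,fx=10,fy=10,interpolation=cv2.INTER_CUBIC))
```

```text
[0.54651601 0.18735865 0.10643584] [-3.57979963 -2.07232288  8.63472035] [-0.4305184   0.9494431   0.00397432] 9.75 0.02966084527740809
ear z [0.54496247 0.25360201 0.09290497] [0.57001982 0.24906599 0.09288834]
rim z 0.1355352687907147
hole tool [ 0.01356152  0.0626201  -0.00034547] bore tool [-0.02909979  0.00057173 -0.00045854] sep 0.06206406996470316
yaw cover -10.654192894144145 tool yaw -10.503174935966543
underside z est 0.07889665384244042 0.07953526879071471 TCP [0.54651601 0.18735865 0.10643584]
[0.5465268  0.18734157 0.10644127] [-3.53662006 -1.96704944  7.2456545 ] [-0.4445554   0.93344918 -0.00439515]
```

View pics/z7.png

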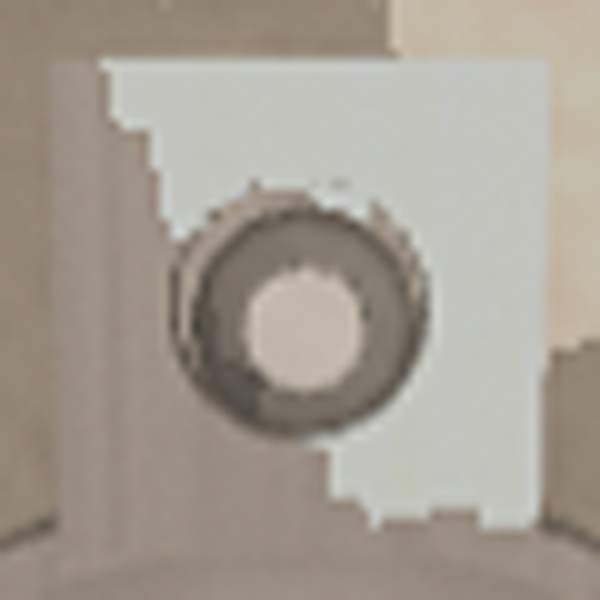

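About 3 mm squeezed. The dowels show no sign of jamming. Trimming the lateral offset and going down the last millimetre.

>>> servo_tool(motion=[0.4,-0.2,-0.2,0,0.8,-0.3,-0.5,0,1.2,-0.3,-0.5,0,1.2,-0.3,-0.5,0])

```text
time_s: 10.3
ee_pos: [0.5465, 0.1873, 0.1058]
eef_rot: [0.405, 1.568, 0.222]
force: [-2.2, -0.7, 12.0]
grip_width: 0.0297
```

Run:
```python
from m import *
o=ctrl.get_obs();print(o['ee_pos'],o['force'],o['moment'],o['time_s'],o['grip_width'])
w=grab('wrist','w8');cover('w8',o)
o=ctrl.get_obs();print(o['ee_pos'],o['force'],o['moment'])
```

```text
[0.5464756  0.18732654 0.10578447] [-2.22194435 -0.73451415 11.98277688] [-0.22531056  0.66812206  0.02877721] 10.3 0.029698182244807407
ear z [0.54484771 0.25361483 0.09215495] [0.56997796 0.24904942 0.09231634]
rim z 0.13498359885661482
hole tool [ 0.01361736  0.0626185  -0.00035932] bore tool [-0.02919979  0.00061512 -0.00047426] sep 0.06205120895487714
yaw cover -10.709669918136868 tool yaw -10.501421534932144
underside z est 0.07823564651451496 0.07898359885661482 TCP [0.5464756  0.18732654 0.10578447]
[0.54646618 0.18731509 0.10577434] [-2.26503612 -1.12560539 11.40560548] [-0.31742001  0.67853261  0.02468909]
```

>>> servo_tool(motion=[0.4,0,-0.3,0,0.8,0,-0.3,0,1,0,-0.3,0,1,0,-0.3,0])

```text
time_s: 10.85
ee_pos: [0.5465, 0.1874, 0.1055]
eef_rot: [0.387, 1.567, 0.203]
force: [-3.6, -2.6, 16.1]
grip_width: 0.0295
```

Run:
```python
from m import *
o=ctrl.get_obs();print(o['ee_pos'],o['force'],o['moment'],o['time_s'],o['grip_width'])
w=grab('wrist','w9');cover('w9',o)
o=ctrl.get_obs();print(o['ee_pos'],o['force'],o['moment'])
```

```text
[0.54648006 0.18737611 0.10551924] [-3.56394762 -2.56465228 16.10692414] [-0.47958789  1.04221336  0.01744991] 10.85 0.029530078690406476
ear z [0.54491419 0.25363099 0.09197001] [0.57002261 0.24906616 0.09202459]
rim z 0.13434823848328523
hole tool [ 0.01361095  0.06259384 -0.00034506] bore tool [-0.02883022  0.00042759 -0.0004589 ] sep 0.0622278669415278
yaw cover -10.746594057721694 tool yaw -10.503859314984492
underside z est 0.07799730176293561 0.07834823848328523 TCP [0.54648006 0.18737611 0.10551924]
[0.5464786  0.18737598 0.10550881] [-2.78915596 -2.16729025 17.35984815] [-0.47995196  1.01689948  0.02919501]
```

>>> servo_tool(motion=[0.4,0,0,0,0.8,0,-0.2,0,0.8,-0.2,-0.4,0,0.8,-0.2,-0.4,0])

```text
time_s: 11.4
ee_pos: [0.5465, 0.1873, 0.1055]
eef_rot: [0.413, 1.566, 0.229]
force: [-3.6, -3.1, 22.2]
grip_width: 0.0298
```

Run:
```python
from m import *
o=ctrl.get_obs();print(o['ee_pos'],o['force'],o['moment'],o['time_s'],o['grip_width'])
w=grab('wrist','w10');cover('w10',o)
P=cloud(w);f=.64
for n,(u,v) in dict(lugL=(280,312),lugR=(515,313)).items(): print(n,P[int(v*f)-1:int(v*f)+2,int(u*f)-4:int(u*f)+5].reshape(-1,3).mean(0))
for n in['side','scene']:
    c=grab(n,n+'10')
    u,v=proj(c,[.546,.188,.09])[0].astype(int);a=c['color'][v-40:v+40,u-50:u+50,::-1]
    cv2.imwrite(f'pics/{n}10z.png',cv2.resize(a,None,fx=7,fy=7,interpolation=cv2.INTER_CUBIC))
o=ctrl.get_obs();print(o['ee_pos'],o['force'],o['moment'])
```

```text
[0.54648819 0.18734467 0.10548304] [-3.58254891 -3.10389691 22.24921412] [-0.42099567  1.22718148  0.06823699] 11.4 0.029773978139601094
ear z [0.54496607 0.25361634 0.09196706] [0.57004461 0.2490715  0.09201371]
rim z 0.13446525518290145
hole tool [ 0.01362191  0.06261705 -0.00034907] bore tool [-0.02898375  0.00051466 -0.00046501] sep 0.06219202699635062
yaw cover -10.800846641176207 tool yaw -10.507407736430876
underside z est 0.0779903857916915 0.07846525518290146 TCP [0.54648819 0.18734467 0.10548304]
lugL [0.49608077 0.21151393 0.09682025]
lugR [0.60360985 0.18845492 0.09012164]
[0.54649038 0.18734806 0.10548   ] [-2.69153067 -2.7701085  23.21389546] [-0.45391686  1.3094263  -0.01355506]
```

View pics/scene10z.png

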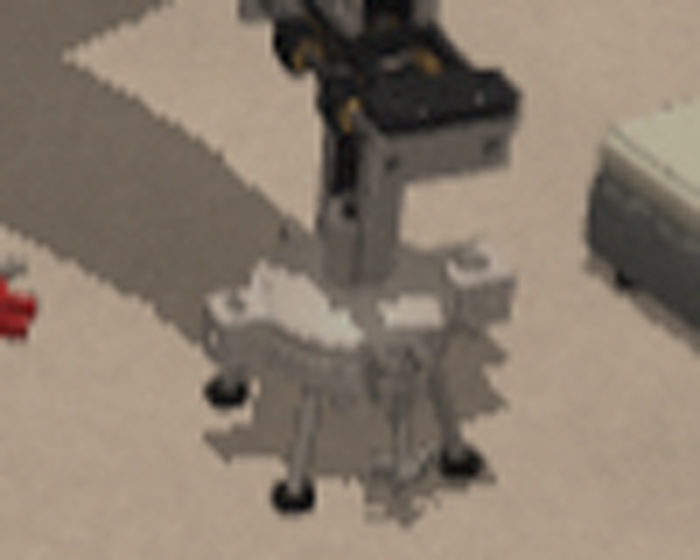

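View pics/side10z.png

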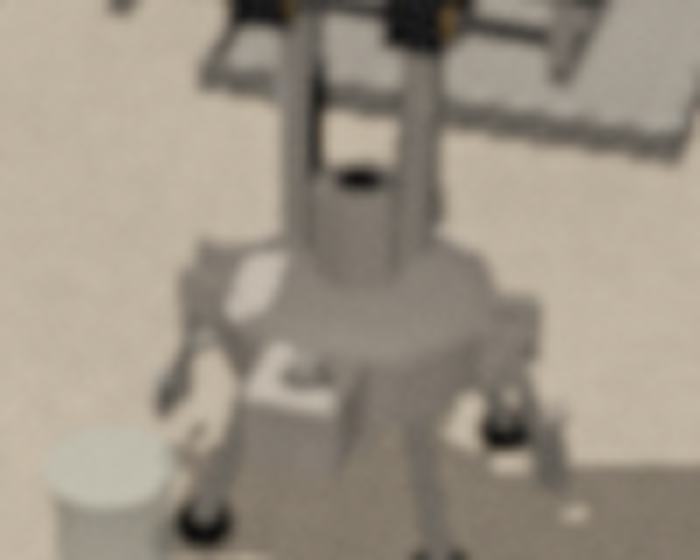

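View pics/scene10.png

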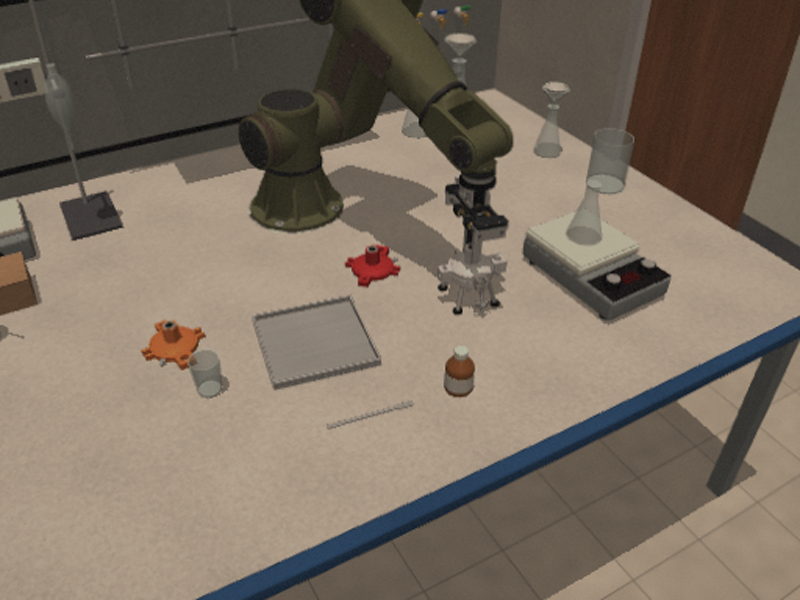

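The last 0.8 mm of commanded travel raised the force by about 6 N but moved the tool only 0.04 mm, so it is metal on metal. No dark gasket line is visible in either view, and the dowels stand in their holes. Handing in.

Run:
```python
from station import ctrl
print(ctrl.hand_in());o=ctrl.get_obs();print(o['time_s'],o['ee_pos'],o['force'],o['grip_width'])
```

```text
the job is handed in; nothing more can be done
None
the job is handed in; nothing more can be done
```

The filter holder is closed and handed in. I lifted the cover out of the tray by its hexagonal boss and set it on the dowels, large hole over large dowel. The arm is still gripping it and pressing it shut, at about 11.5 s of the 40 s allowed.

**Last checks that agreed:**
- **Height:** the cover's underside measured 78.0 mm from the ear, against the 78 mm seat.
- **Push:** the wrist force was about +22 to 23 N net. That is about 28 N on the seat with the cover's weight, above the roughly 18 N that closes the gasket.
- **Metal contact:** the last 0.8 mm of commanded travel added about 6 N but moved the tool only 0.04 mm. No gasket gap shows in the scene or side view.
- **Surroundings:** the last scene picture shows the glassware, bottle, spatula and look-alikes unmoved.

**Disagreements or leftovers:**
- The height taken from the boss rim read 78.5 mm, 0.5 mm higher than from the ear. That is within the camera calibration.
- A depth check on the two bolt lugs gave 96.8 and 90.1 mm, where about 90 mm was expected. The pixels I picked probably fell partly on the dome, so I did not use it.
- About 3 to 4 N of sideways force and a tool tilt of about 0.3° remained.
- The push is above the 11 to 14 N you named; I kept the extra as margin.
- The fingers were still closing when I began the lift, so the grip sits about 2 mm lower on the boss than planned. It did not slip.

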